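# Dock the light box dimmer and click it to its fourth step

## Robot

A 6-joint arm with a two-finger parallel gripper is mounted at the origin on a cart in front of the work surface, level with it; the furniture and walls round the work are solid. World frame = base frame: x ahead of the robot, y to its left, z up, the work surface at z = 0. Lengths are in m, angles in rad, forces in N, time in s.
With the tool pointing down it reaches from about 0.3 to 0.775 m from the base axis. Payload 14.6 kg.
Tool frame: the origin (TCP) lies at the very end of the fingers, on their centre line; the grasp point (between the pads) lies 19 mm behind it (ctrl.hold_point_z is the distance from the TCP to the grasp point, in m); x points along the fingers, y is the direction in which the jaws open and shut, and the axes are right-handed (so a half turn about x gives the same grasp; the last joint's range is limited). The gripper opens to 94 mm and grips with 3 to 60 N. Pads are 16 mm wide; open, the fingers measure 119 mm over their backs; the gripper's body (75 mm by 177 mm) begins 78 mm behind the grasp point.
Start: joints at [1.121, 0.3, 1.521, -0, 1.321, -0.067], TCP at [0.205, 0.51, 0.205] pointing down, gripper open.
Joint ranges: [-3.03, 3.03], [-0.79, 2.21], [0.23, 2.52], [-1.04, 4.18], [0, 3.07], [-2.55, 2.55]. Speed limits (rad/s): [2.22, 2.22, 2.57, 3.14, 3.14, 3.14].

## Interface

Orientations are given as [roll, pitch, yaw] about the fixed x, y, z axes, in that order (R = Rz(yaw) Ry(pitch) Rx(roll)).
In Python, from station import get_obs, camera, ticket, ctrl gives the robot as it stands.
- The arm moves only by the tool step_arm, never from a script. Its argument "motion" is a list that holds one entry, the list of rows, each a list of 6 numbers: the shift along the tool's x, y, z in m, then the turn, a rotation vector about the tool's x, y, z in degrees. A call has 1 to 12 rows; each row shifts and turns the commanded pose from where the row before left it, along the tool's axes as they then stand; what a row does not reach is not made up. A row lasts 1/8 s, in which the tool goes at most 62.5 mm and 10.7 degrees, less where a joint would pass 70% of its speed; a pose out of reach is approached as far as the arm can. A call is refused whole if a number of a shift passes 0.0625 or a number of a turn 10.7, either way. A call with a gripper value outside its range is refused whole. "fingers" is the finger opening in m, from 0 to 0.094, set as the call begins (left out, the last holds). The fingers move at their own pace and stop on an object; "squeeze" is the grip in N (left out, the last holds). Time passes only in rows, so rows that do not move let the fingers close. It gives the time, the measured TCP pose, the force and the opening at its end, in the units of the state.
- get_obs(): the state, without advancing time (a new reading comes with each control period).
- camera(name): name is "scene" or "top" or "wrist"; returns a dict with "pixels" (400x640x3 uint8, red, green, blue), "fx", "fy", "cx", "cy" (pixels), "k1" (the pictures are not rectified: a ray, as slopes to the right and down, at radius r is drawn at 1 + k1 r^2 times it, then the intrinsics apply), "extrinsics" (4x4, takes a point from world to camera coordinates); the wrist camera has in their place "T_tool_cam" (4x4, takes a point from camera to tool coordinates, whose origin is the TCP and whose axes are the tool frame's). Camera axes: x right, y up, looking along -z (the intrinsics and any distortion apply to the point x, -y, -z); pixel columns grow to the right and rows downward; lengths in m; the calibration is good to about 2 mm. A picture is of the moment at which its call begins: read the wrist's pose just before it. There is no depth.
- ticket.hand_in(): hands the job in, once; it reports no verdict.
The state is a dict: "time_s": time; "qpos": joint angles; "joint_vel": joint speeds; "tau": joint torques, N m; "ee_pos": TCP position; "eef_rot": TCP orientation; "force": force on the tool from outside, world axes, zero at the start; "moment": the same for the moment, N m; "grip_width": finger opening in m.
Only numpy, scipy, OpenCV 4.12 (cv2) and the standard library are available. Lean on these libraries where they do the work, as an engineer would, in place of code of your own. Each camera call takes 0.05 s, during which the arm holds its last target.

## Task

Pick up the loose blue dimmer by its case and set it flat into its black dock, green lamp end away from the dock's tall wall, and let go. Then take it by its knob: turn the knob anticlockwise all the way to its stop, and from there count exactly four clicks clockwise. Leave the dimmer seated in the dock and let go, and do not shift the jar, the dish or the two brushes.

Things in the scene. Friction and masses are not known exactly. Their poses are not given: they have to be found in the camera images.
- dial_unit: Loose dimmer, about 0.5 kg: a blue plastic case 110 (its x) x 60 (its y) x 50 mm high with a turning black knob on top, highest point 74 mm. Origin: centre of the underside; x along the length (green lamp at the -x end), z up. The case can be gripped across its two plain, flat long sides (60 mm apart), about 37 mm over the underside; the knob then stands between the fingers. The knob's axis is the body's z axis.
- unit_lamp (a point): Small green lamp on top of the case, 45 mm from the centre toward the case's -x end, 50 mm over its underside.
- dial_knob (a joint): Knob angle in rad: 0 at the anticlockwise stop (pointer toward the green lamp end), growing clockwise seen from above. It clicks every 0.5236 rad (30 degrees): 12 sprung rest positions 0, 0.5236, ... 5.76, marked by ticks round it; let go within about 10 degrees of one, it snaps in. It gives a little (to about -0.04) at the stop. About 0.15 to 0.2 N m carries it over a click. It starts one or two clicks from the stop.
- knob_grip (a point): On the knob's axis, 66 mm over the dimmer's underside. Turns with the knob: the grip is a straight bar 40 mm long along this frame's x, 14 mm wide along its y, standing from 55 to 74 mm over the underside, on a round skirt 42 mm across and 5 mm thick. The white pointer line is at the bar's -x end. Best gripped across the 14 mm width.
- knob_pointer (a point): Pointer end of the knob's bar, on its top edge, 20 mm from the axis.
- dock: Black dock, fixed to the surface at a place and yaw that vary: an open tray, inside 116 (x) x 66 (y) mm, so 3 mm of play on each side of the dimmer; floor 5 mm thick, lips 6 mm thick rising 12 mm above the floor (17 mm over the work surface) on three sides; at the +x end a wall 10 mm thick, 30 mm above the floor, with two brass contacts. Origin: centre of the underside, z up. The dimmer belongs with its x along the dock's x, green lamp at the low -x end.
- dock_seat (a point): Centre of the dock's floor, 5 mm over the work surface; where the centre of the dimmer's underside belongs.
- paint_jar: Bystander: closed jar, 66 mm across, 60 mm high, pinkish with a dark brown lid. Origin under its centre.
- dish: Bystander: white dish with brown paint, 79 mm across, 18 mm high. Origin under its centre.
- pale_brush: Bystander: pale wooden brush with light bristles lying flat, 22 x 138 x 24 mm, along its y. Origin under its centre.
- dark_brush: Bystander: broad dark-handled brush lying flat, 36 x 189 x 39 mm, along its y. Origin under its centre.
Mind the look-alikes: they are no part of the job. Of the things that look like the dock, take the one that is farthest from the robot's base at the start.

How it is judged:
By the outcome, as a careful person would: the job done as asked, in the order asked, and still so for the second after the job is handed in, with the robot touching nothing.
It also fails if it takes over 72 s, if anything falls off the work surface, if the arm or the gripper's body presses on something with over 40 N, if the wrist force passes 120 N, or if a joint passes its speed limit or range.

## Working session

There is one attempt and no reset: what is moved stays moved. The work goes in short steps, Python scripts to look and compute and a tool call to move; the robot and the scene stay as the last step left them, time stands still between calls to the robot, and variables do not carry over. Pictures are saved under pics/ and viewed, and the job is handed in when it is done.

Besides the shell and the picture viewer there is one more tool, called after "Call:" as name(argument=value, ...) on one line, values as JSON. step_arm: Moves the arm, as the interface text tells. Its arguments: {"type":"object","properties":{"motion":{"type":"array","items":{"type":"array","items":{"type":"array","items":{"type":"number"}}}},"fingers":{"type":"number"},"squeeze":{"type":"number"}},"required":["motion"]}

```bash
mkdir -p pics; ls
python3 - <<'E'
from station import get_obs,camera,ctrl
import cv2,numpy as np
o=get_obs();print(o, ctrl.hold_point_z)
for n in ["scene","top"]:
    c=camera(n);cv2.imwrite(f"pics/{n}0.png",c["pixels"][:,:,::-1])
    print(n,c["fx"],c["fy"],c["cx"],c["cy"],c["k1"],c["extrinsics"].tolist() if hasattr(c["extrinsics"],'tolist') else c["extrinsics"])
E
```

```text
pics
{'time_s': 0.0, 'qpos': array([ 1.12138662e+00,  3.00468005e-01,  1.52159133e+00, -7.40493872e-06,
        1.32069996e+00, -6.66085227e-02]), 'joint_vel': array([-0.00123846,  0.00031592, -0.00120934,  0.00125994, -0.00119746,
       -0.00050277]), 'tau': array([-2.68998869e-03, -5.31814528e+01, -3.52724004e+01,  7.07170763e-02,
        2.43768393e-02, -1.83145171e-04]), 'ee_pos': array([0.20532859, 0.509947  , 0.20488369]), 'eef_rot': array([-1.63125699,  1.56962967, -2.01405634]), 'force': array([-1.46812784,  0.27879904,  0.22661899]), 'moment': array([ 0.0179004 , -0.04593598, -0.02046102]), 'grip_width': 0.09415718733034079} 0.0188
scene 434.65258401168376 434.65258401168376 318.8423799339308 202.90810157212937 -0.11626950240289594 [[0.8139004182254714, -0.5805539463052883, -0.022874104173932163, -0.431729423369238], [0.27888721955264056, 0.35583865331020714, 0.8919645573567236, -0.240375046628169], [-0.5096940533129661, -0.7323496215877598, 0.4515263046353606, -0.9442855214445793], [0.0, 0.0, 0.0, 1.0]]
top 425.2444751300956 425.2444751300956 319.352394588334 195.3795953305281 -0.053724067389103784 [[0.003248104029553273, -0.9996371329373717, 0.02674046134539103, 0.000882086680159059], [0.989034902919713, 0.007159526513963711, 0.14750831158510863, -0.5621666823430606], [-0.14764623471936847, 0.02596812724951497, 0.9886992696165735, -0.9284581117770334], [0.0, 0.0, 0.0, 1.0]]
```

View pics/scene0.png

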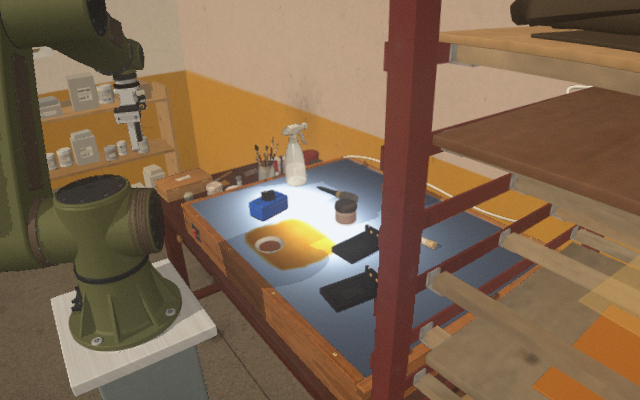

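View pics/top0.png

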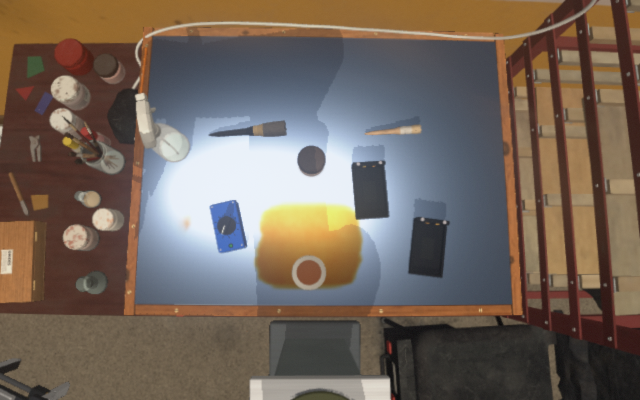

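```bash
cat > h.py <<'E'
import numpy as np,cv2
def proj(c,P,E=None):
    E=np.array(c["extrinsics"]) if E is None else E
    p=np.atleast_2d(P)@E[:3,:3].T+E[:3,3]
    s=np.stack([p[:,0]/-p[:,2],-p[:,1]/-p[:,2]],1); r2=(s**2).sum(1,keepdims=True)
    s=s*(1+c["k1"]*r2)
    return s*[c["fx"],c["fy"]]+[c["cx"],c["cy"]]
def ray(c,uv,E=None):
    E=np.array(c["extrinsics"]) if E is None else E
    d=(np.atleast_2d(uv)-[c["cx"],c["cy"]])/[c["fx"],c["fy"]]; s=d.copy()
    for _ in range(20): s=d/(1+c["k1"]*(s**2).sum(1,keepdims=True))
    v=np.stack([s[:,0],-s[:,1],-np.ones(len(s))],1)
    return -E[:3,:3].T@E[:3,3], v@E[:3,:3]
def onz(c,uv,z,E=None):
    o,d=ray(c,uv,E); return o+d*((z-o[2])/d[:,2])[:,None]
def crop(px,x0,y0,x1,y1,k,fn):
    cv2.imwrite(fn,cv2.resize(px[y0:y1,x0:x1,::-1],None,fx=k,fy=k,interpolation=cv2.INTER_CUBIC))
def wristE(o,c):
    from scipy.spatial.transform import Rotation as R
    T=np.eye(4);T[:3,:3]=R.from_euler('xyz',o["eef_rot"]).as_matrix();T[:3,3]=o["ee_pos"]
    return np.linalg.inv(T@np.array(c["T_tool_cam"]))
E
python3 - <<'E'
from h import *
from station import camera,get_obs
c=camera("top");p=c["pixels"]
print(onz(c,[[228,226],[370,190],[428,246],[311,160],[309,272]],0.03))
a=cv2.resize(p[140:290,195:275,::-1],None,fx=5,fy=5,interpolation=cv2.INTER_CUBIC)[:600]
crop(p,200,190,256,260,8,"pics/d.png")
crop(p,340,145,460,285,4,"pics/k.png")
E
```

```text
[[ 0.49187434  0.21143991  0.03      ]
 [ 0.57738552 -0.11412765  0.03      ]
 [ 0.44828837 -0.24620392  0.03      ]
 [ 0.64738599  0.02332235  0.03      ]
 [ 0.38933556  0.02626362  0.03      ]]
```

View pics/d.png

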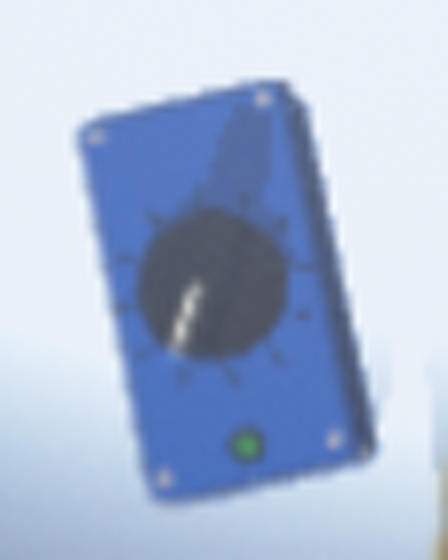

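View pics/k.png

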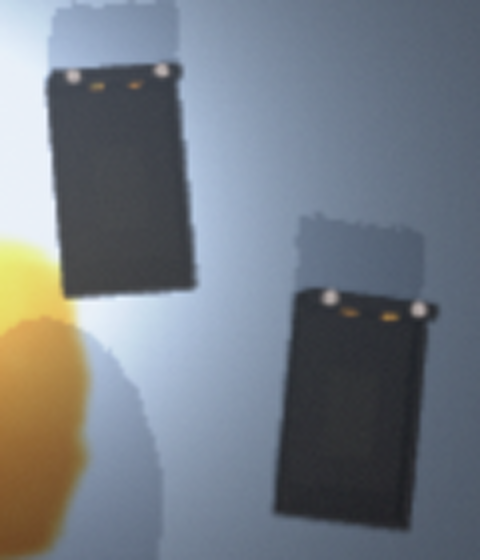

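```bash
cat >> h.py <<'E'
def rel(o,target,yaw_y):
    """target TCP pos (tool straight down, jaw axis y at world angle yaw_y deg): tool frame shift and rotvec deg"""
    from scipy.spatial.transform import Rotation as R
    Rc=R.from_euler('xyz',o["eef_rot"]).as_matrix()
    best=None
    for k in (0,180):
        a=np.radians(yaw_y+k);x=np.array([0,0,-1.]);y=np.array([np.cos(a),np.sin(a),0]);z=np.cross(x,y)
        Rt=np.stack([x,y,z],1); rv=np.degrees(R.from_matrix(Rc.T@Rt).as_rotvec())
        if best is None or np.linalg.norm(rv)<np.linalg.norm(best): best=rv
    return Rc.T@(np.array(target)-o["ee_pos"]),best
E
python3 - <<'E'
from h import *
from station import camera,get_obs
from scipy.spatial.transform import Rotation as R
o=get_obs();c=camera("top")
print(R.from_euler('xyz',o["eef_rot"]).as_matrix().round(3), np.array(camera("wrist")["T_tool_cam"]).round(3))
f=lambda pts,k,x0,y0:(np.array(pts)+.5)/k-.5+[x0,y0]
s=onz(c,f([(94,136),(263,98),(165,478),(335,440)],8,200,190),.05)
ctr=s.mean(0);d=s[:2].mean(0)-s[2:].mean(0);yaw=np.degrees(np.arctan2(d[1],d[0]));print("dimmer",ctr,yaw,np.linalg.norm(d),np.linalg.norm(s[0]-s[1]))
s=onz(c,f([(48,75),(66,298),(196,288),(181,75)],4,340,145),.017);print("dock",s,s.mean(0))
print(rel(o,[ctr[0],ctr[1],.25],yaw+90))
E
```

```text
[[-0.     0.374  0.928]
 [-0.001  0.928 -0.374]
 [-1.    -0.001 -0.   ]] [[ 0.001  0.263 -0.965 -0.179]
 [ 1.    -0.001  0.001  0.001]
 [-0.    -0.965 -0.263 -0.076]
 [ 0.     0.     0.     1.   ]]
dimmer [0.49164762 0.21150574 0.05      ] 13.654459901748986 0.09811556274589633 0.04836447087903751
dock [[ 0.64318472 -0.07318588  0.017     ]
 [ 0.51058235 -0.08262216  0.017     ]
 [ 0.51682113 -0.1589066   0.017     ]
 [ 0.64400063 -0.15260459  0.017     ]] [ 0.57864721 -0.11682981  0.017     ]
(array([-0.04486321, -0.1699832 ,  0.37708234]), array([-3.55862680e+01, -2.11736274e-02,  5.28504321e-02]))
```

Call:
step_arm(motion=[[[-0.0045, -0.017, 0.0377, 0, 0, 0], [-0.0045, -0.017, 0.0377, 0, 0, 0], [-0.0045, -0.017, 0.0377, 0, 0, 0], [-0.0045, -0.017, 0.0377, 0, 0, 0], [-0.0045, -0.017, 0.0377, 0, 0, 0], [-0.0045, -0.017, 0.0377, 0, 0, 0], [-0.0045, -0.017, 0.0377, 0, 0, 0], [-0.0045, -0.017, 0.0377, 0, 0, 0], [-0.0045, -0.017, 0.0377, 0, 0, 0], [-0.0045, -0.017, 0.0377, 0, 0, 0]]], fingers=0.094)

```text
time_s: 1.5
ee_pos: [0.4924, 0.2105, 0.2506]
eef_rot: [-2.762, 1.571, 3.138]
force: [0.8, -0.0, 0.6]
grip_width: 0.0942
```

Call:
step_arm(motion=[[[0, 0, 0, -8.9, 0, 0], [0, 0, 0, -8.9, 0, 0], [0, 0, 0, -8.9, 0, 0], [0, 0, 0, -8.9, 0, 0], [0, 0, 0, 0, 0, 0]]])

```text
time_s: 2.12
ee_pos: [0.4916, 0.2117, 0.2504]
eef_rot: [3.11, 1.571, -2.936]
force: [-0.3, -0.1, -0.5]
grip_width: 0.094
```

Run:
```python
from h import *
from station import camera,get_obs
o=get_obs();c=camera("wrist");print(o["ee_pos"],o["qpos"],c["fx"],c["k1"],c["cx"],c["cy"])
cv2.imwrite("pics/w1.png",c["pixels"][:,:,::-1])
E=wristE(o,c); print(proj(c,[[.4916,.2115,.05]],E))
```

```text
[0.49160593 0.21167495 0.25037806] [ 3.38141515e-01  2.35600407e-01  1.49748404e+00  2.16708853e-05
  1.40866919e+00 -1.47025575e+00] 314.694472907182 -0.020834562448872773 324.0745453932518 200.52345177465318
[[323.5310387 178.6550504]]
```

View pics/w1.png

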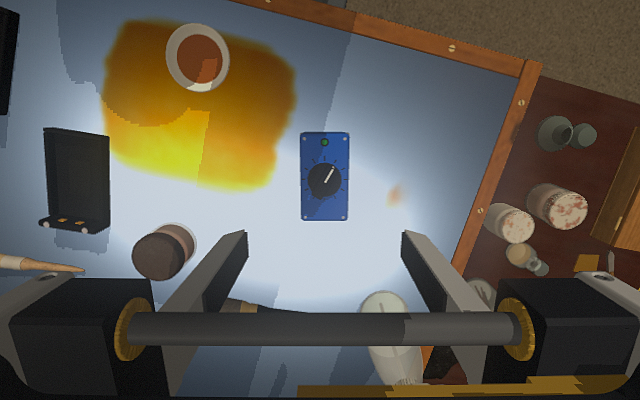

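Run:
```python
from h import *
from station import camera,get_obs
o=get_obs();c=camera("wrist");E=wristE(o,c);np.savez("w1.npz",E=E,p=c["pixels"])
crop(c["pixels"],290,122,360,232,5,"pics/w1c.png")
p=c["pixels"].astype(int)
m=((p[:,:,2]-p[:,:,0]>70)&(p[:,:,1]<120)).astype(np.uint8);m[:,:280]=0;m[:,370:]=0;m[:110]=0;m[240:]=0
m=cv2.morphologyEx(m,cv2.MORPH_CLOSE,np.ones((25,25)))
cn=max(cv2.findContours(m,0,1)[0],key=cv2.contourArea)
r=cv2.minAreaRect(cn);b=cv2.boxPoints(r);print(r,b)
w=onz(c,b,.05,E);print(w,w.mean(0))
```

```text
((324.4999694824219, 175.99996948242188), (46.99999237060547, 85.99998474121094), -0.0) [[300.99997 218.99997]
 [300.99997 132.99997]
 [347.99997 132.99997]
 [347.99997 218.99997]]
[[0.54897726 0.19576882 0.05      ]
 [0.44438885 0.17277076 0.05      ]
 [0.43142061 0.22680765 0.05      ]
 [0.53501912 0.25382833 0.05      ]] [0.48995146 0.21229389 0.05      ]
```

View pics/w1c.png

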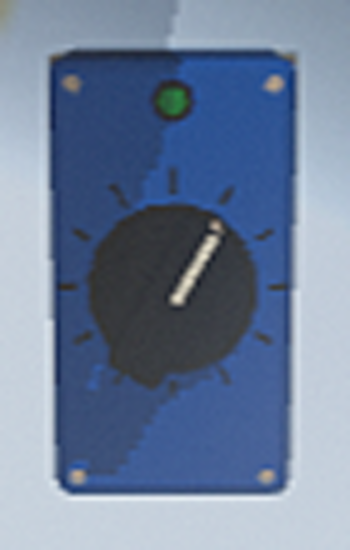

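Run:
```python
from h import *
from station import camera,get_obs
o=get_obs();c=camera("wrist");E=wristE(o,c)
f=lambda pts,k,x0,y0:(np.array(pts)+.5)/k-.5+[x0,y0]
s=onz(c,f([(78,477),(266,477),(72,84),(273,84)],5,290,122),.05,E)
ctr=s.mean(0);d=s[:2].mean(0)-s[2:].mean(0);yaw=np.degrees(np.arctan2(d[1],d[0]));print(ctr,yaw,np.linalg.norm(d),np.linalg.norm(s[1]-s[0]),np.linalg.norm(s[3]-s[2]))
print(rel(o,[ctr[0],ctr[1],.018],yaw+90))
crop(c["pixels"],20,110,130,240,4,"pics/w1k.png")
```

```text
[0.4918857  0.21219588 0.05      ] 13.402317319063654 0.09810231124663027 0.047689797391846575 0.047737675670309586
(array([0.23239108, 0.0004659 , 0.00040239]), array([ 0.05491928, -0.00702081,  0.00124526]))
```

View pics/w1k.png

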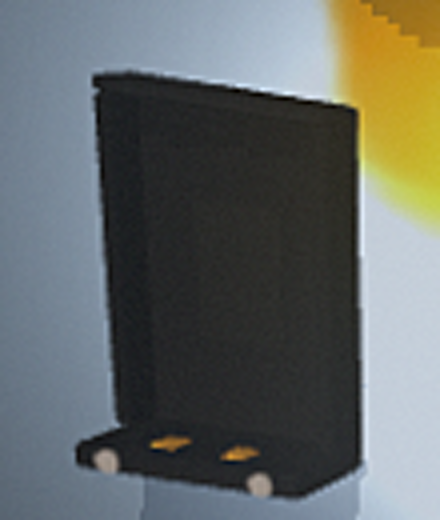

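Well aligned over the dimmer (pointer about one click clockwise). Descend and grip.

Call:
step_arm(motion=[[[0.035, 0.0005, 0.0004, 0, 0, 0], [0.035, 0, 0, 0, 0, 0], [0.035, 0, 0, 0, 0, 0], [0.035, 0, 0, 0, 0, 0], [0.03, 0, 0, 0, 0, 0], [0.025, 0, 0, 0, 0, 0], [0.02, 0, 0, 0, 0, 0], [0.0174, 0, 0, 0, 0, 0], [0, 0, 0, 0, 0, 0]]])

```text
time_s: 3.4
ee_pos: [0.4914, 0.2121, 0.0171]
eef_rot: [-3.043, 1.569, -2.805]
force: [-0.7, 0.1, 0.8]
grip_width: 0.094
```

Call:
step_arm(motion=[[[0, 0, 0, 0, 0, 0], [0, 0, 0, 0, 0, 0], [0, 0, 0, 0, 0, 0], [0, 0, 0, 0, 0, 0], [0, 0, 0, 0, 0, 0], [0, 0, 0, 0, 0, 0]]], fingers=0.05, squeeze=25)

```text
time_s: 4.15
ee_pos: [0.4921, 0.2122, 0.0184]
eef_rot: [-0.138, 1.57, 0.1]
force: [-0.7, -0.6, 5.4]
grip_width: 0.0602
```

Call:
step_arm(motion=[[[-0.02, 0, 0, 0, 0, 0], [-0.03, 0, 0, 0, 0, 0], [-0.035, 0, 0, 0, 0, 0], [-0.035, 0, 0, 0, 0, 0], [-0.035, 0, 0, 0, 0, 0], [-0.025, 0, 0, 0, 0, 0], [0, 0, 0, 4.7, 0, 0], [0, 0, 0, 4.7, 0, 0]]])

```text
time_s: 5.15
ee_pos: [0.4915, 0.2122, 0.1973]
eef_rot: [-2.936, 1.569, -2.864]
force: [0.0, -0.1, -6.1]
grip_width: 0.0597
```

Call:
step_arm(motion=[[[0, -0.015, 0.0035, 0, 0, 0], [0, -0.025, 0.006, 0, 0, 0], [0, -0.025, 0.006, 0, 0, 0], [0, -0.025, 0.006, 0, 0, 0], [0, -0.025, 0.006, 0, 0, 0], [0, -0.025, 0.006, 0, 0, 0], [0, -0.025, 0.006, 0, 0, 0], [0, -0.025, 0.006, 0, 0, 0], [0, -0.015, 0.005, 0, 0, 0], [0, -0.009, 0.0025, 0, 0, 0], [0, 0, 0, 0, 0, 0], [0, 0, 0, 0, 0, 0]]])

```text
time_s: 6.65
ee_pos: [0.5605, 0.0034, 0.198]
eef_rot: [2.501, 1.571, 2.576]
force: [0.6, -0.4, -4.6]
grip_width: 0.0597
```

Run:
```python
from h import *
from station import camera,get_obs
o=get_obs();c=camera("wrist");E=wristE(o,c);np.savez("w2.npz",E=E,p=c["pixels"])
cv2.imwrite("pics/w2.png",c["pixels"][:,:,::-1]);print(o["ee_pos"],o["grip_width"])
print(proj(c,[[.578,-.117,.005]],E))
```

```text
[0.5605225  0.00336852 0.19799631] 0.059703454108206926
[[223.61676253 186.72678312]]
```

View pics/w2.png

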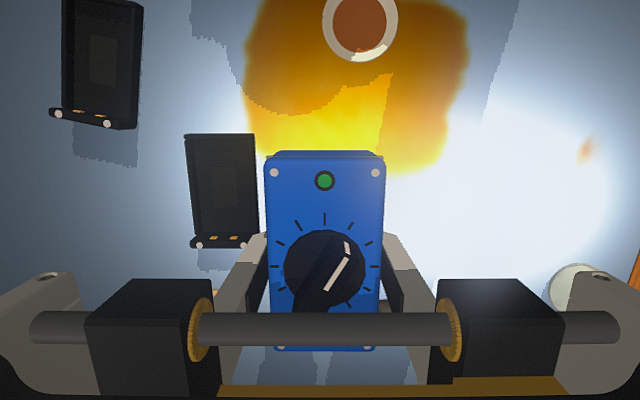

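```bash
cat > ov.py <<'E'
from h import *
def model(x,y,yaw):
    a=np.radians(yaw);Rm=np.array([[np.cos(a),-np.sin(a),0],[np.sin(a),np.cos(a),0],[0,0,1]])
    L=[]
    def rect(x0,x1,y0,y1,z):return np.array([(x0,y0,z),(x1,y0,z),(x1,y1,z),(x0,y1,z),(x0,y0,z)])
    L+= [rect(-.064,.058,-.039,.039,.017),rect(-.058,.058,-.033,.033,.017),rect(-.058,.058,-.033,.033,.005),rect(.058,.068,-.039,.039,.035),rect(-.064,.068,-.039,.039,0)]
    return [l@Rm.T+[x,y,0] for l in L]
def draw(c,px,E,pose,box,k,fn,gain=2.5,models=None):
    x0,y0,x1,y1=box
    im=cv2.resize(np.clip(px[y0:y1,x0:x1,::-1].astype(float)*gain,0,255).astype(np.uint8),None,fx=k,fy=k,interpolation=cv2.INTER_CUBIC)
    cols=[(0,255,0),(0,255,255),(255,255,0),(0,0,255),(255,0,255)]
    for l,cl in zip(models or model(*pose),cols):
        q=(proj(c,l,E)-[x0,y0]+.5)*k-.5
        cv2.polylines(im,[np.round(q).astype(int)],False,cl,1)
    cv2.imwrite(fn,im)
E
python3 - <<'E'
from ov import *
from station import camera
c=camera("wrist");d=np.load("w2.npz")
draw(c,d["p"],d["E"],(.5775,-.117,4),(175,120,275,258),4,"pics/o1.png")
crop(np.clip(d["p"].astype(float)*2.5,0,255).astype(np.uint8),175,120,275,258,4,"pics/o1n.png")
c=camera("top");
draw(c,c["pixels"],None,(.5775,-.117,4),(345,150,395,225),7,"pics/o2.png")
a=cv2.imread("pics/o1.png");b=cv2.imread("pics/o1n.png");cv2.imwrite("pics/o1b.png",np.hstack([b,a]))
E
```

```text
(no output)
```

View pics/o1b.png

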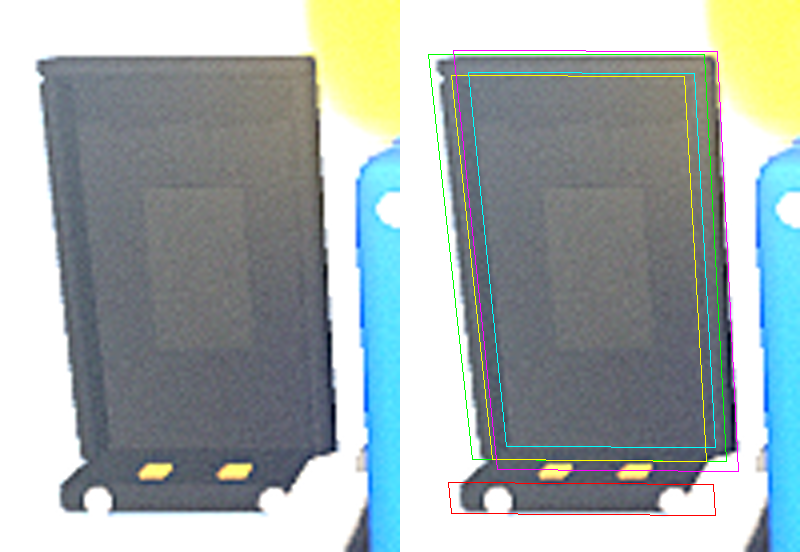

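View pics/o2.png

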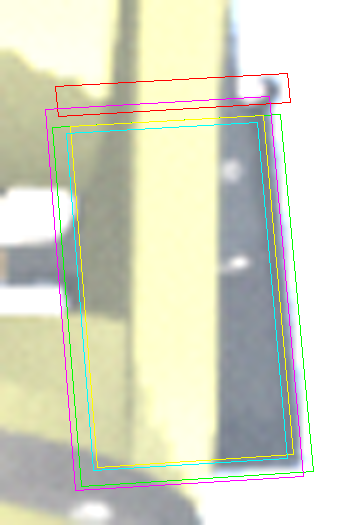

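Run:
```python
from ov import *
from scipy.optimize import least_squares
from station import camera
c=camera("wrist");d=np.load("w2.npz")
M=np.array([(-.064,-.039,.017),(-.064,.039,.017),(.058,-.039,.017),(.058,-.033,.005),(.068,.039,0),(0,0,.005)])
I=np.array([(39,62),(315,58),(82,458),(108,449),(336,452),(199,268)])
I=(I+.5)/4-.5+[175,120]
def T(p):
    a=p[2];R=np.array([[np.cos(a),-np.sin(a),0],[np.sin(a),np.cos(a),0],[0,0,1]]);return M@R.T+[p[0],p[1],0]
r=least_squares(lambda p:(proj(c,T(p),d["E"])-I).ravel(),[.5775,-.117,.07],loss='soft_l1')
print(r.x[:2],np.degrees(r.x[2]));print((proj(c,T(r.x),d["E"])-I).round(2))
draw(c,d["p"],d["E"],(r.x[0],r.x[1],np.degrees(r.x[2])),(175,120,275,258),4,"pics/o3.png")
```

```text
[ 0.57798551 -0.11516878] 3.269352773465383
[[-0.48 -1.98]
 [-0.46  0.13]
 [-1.58  0.41]
 [ 0.43 -0.72]
 [ 1.34  5.51]
 [ 0.75  0.2 ]]
```

View pics/o3.png

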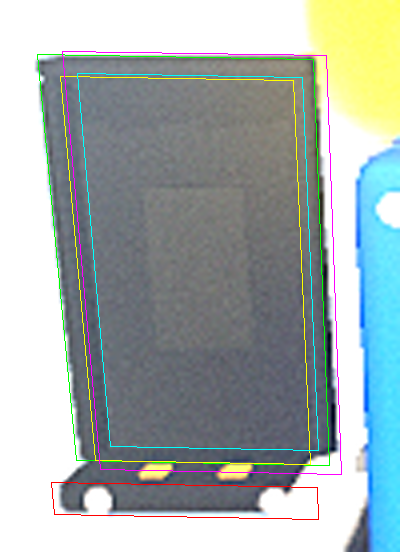

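Run:
```python
from ov import *
from scipy.optimize import least_squares
from station import camera
c=camera("wrist");d=np.load("w2.npz")
# model pt, image pt, weight (u,v)
D=[((-.064,-.039,.017),(39,61),(1,1)),((-.064,.039,.017),(315,58),(1,1)),((.058,-.039,.017),(81,458),(1,.5)),
((.058,-.033,.005),(108,449),(1,1)),((.058,.033,.005),(315,448),(.3,1)),((0,0,.005),(199,268),(1,1)),
((.068,-.02,.035),(120,511),(0,1)),((.068,.02,.035),(240,511),(0,1)),((-.058,-.0,.017),(190,75),(0,1)),((.068,.039,0),(336,452),(1,0))]
M=np.array([x[0] for x in D]);I=(np.array([x[1] for x in D])+.5)/4-.5+[175,120];W=np.array([x[2] for x in D])
def T(p):
    a=p[2];R=np.array([[np.cos(a),-np.sin(a),0],[np.sin(a),np.cos(a),0],[0,0,1]]);return M@R.T+[p[0],p[1],p[3]]
for free in (0,1):
    f=lambda p:(W*(proj(c,T(np.r_[p[:3],p[3]*free]),d["E"])-I)).ravel()
    r=least_squares(f,[.5775,-.117,.07,0])
    print(r.x,np.degrees(r.x[2]),r.cost);print(f(r.x).reshape(-1,2).round(2).tolist())
```

```text
[ 0.57775393 -0.11521198  0.05837794  0.        ] 3.344809415228522 6.278021037742645
[[-0.59, -1.89], [-0.57, -0.13], [-1.3, 0.14], [0.46, -0.86], [0.24, 0.32], [0.71, 0.01], [-0.0, 0.82], [0.0, 1.45], [-0.0, 0.5], [1.38, 0.0]]
[ 0.57886299 -0.11659579  0.05874143 -0.00427253] 3.365635780878755 4.554844466696926
[[-0.17, -1.19], [-1.0, 0.53], [-0.99, -0.11], [0.67, -1.31], [0.13, -0.15], [0.65, 0.04], [-0.0, 0.14], [0.0, 0.75], [-0.0, 1.12], [0.96, 0.0]]
```

Run:
```python
from ov import *
from station import camera
c=camera("top");p=cv2.imread("pics/top0.png")[:,:,::-1]
draw(c,p,None,(.578,-.116,3.6),(345,152,395,227),7,"pics/a.png",3)
draw(c,p,None,(.578,-.116,3.6),(345,152,395,227),7,"pics/b.png",3,[])
a=cv2.imread("pics/a.png");crop(np.clip(p*3.,0,255).astype(np.uint8),345,152,395,227,7,"pics/b.png");cv2.imwrite("pics/ab.png",np.hstack([cv2.imread("pics/b.png"),a]))
```

```text
(no output)
```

View pics/ab.png

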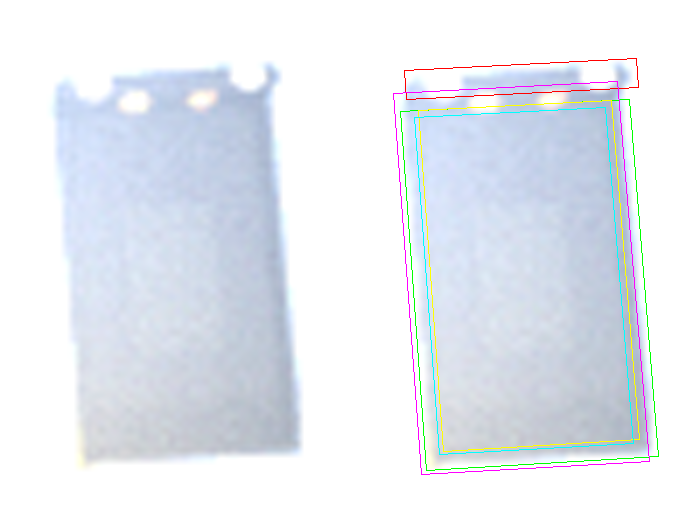

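Run:
```python
from ov import *
from station import camera,get_obs
from scipy.spatial.transform import Rotation as R
o=get_obs();c=camera("wrist");d=np.load("w2.npz")
crop(d["p"],255,140,395,230,5,"pics/s.png")
Rm=R.from_euler('xyz',o["eef_rot"]).as_matrix();print(Rm.round(4))
# tool-frame points: dimmer x along tool z, top face at tool x=-(0.05-0.0184)
xt=-(.05-.0184)
T=np.eye(4);T[:3,:3]=Rm;T[:3,3]=o["ee_pos"]
for P in [(xt,-.024,-.049),(xt,.024,-.049),(xt,0,-.045),(xt,.030,-.055),(xt,-.03,-.055)]:
    print(P,proj(c,[Rm@np.array(P)+o["ee_pos"]],d["E"]))
```

```text
[[ 1.000e-04 -7.480e-02  9.972e-01]
 [ 0.000e+00  9.972e-01  7.480e-02]
 [-1.000e+00 -0.000e+00  1.000e-04]]
(-0.0316, -0.024, -0.049) [[270.9653337  173.12156267]]
(-0.0316, 0.024, -0.049) [[372.01718059 173.20896596]]
(-0.0316, 0, -0.045) [[321.49069024 181.41391336]]
(-0.0316, 0.03, -0.055) [[385.27824752 160.62622814]]
(-0.0316, -0.03, -0.055) [[257.68253753 160.52311792]]
```

View pics/s.png

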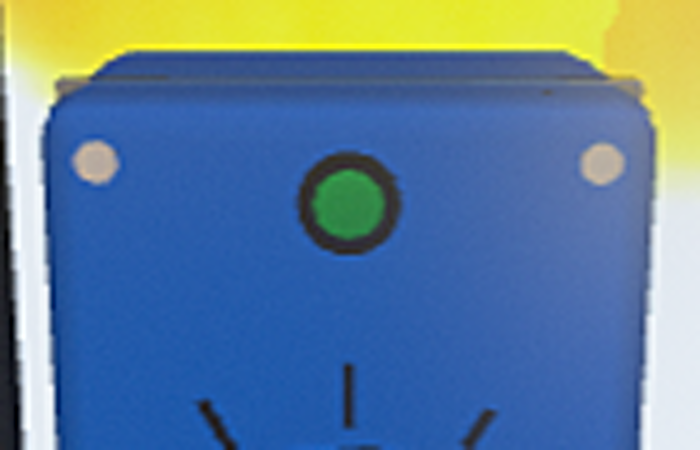

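Run:
```python
from h import *
from station import get_obs
o=get_obs();print(rel(o,[.578,-.1162,.045],93.5))
```

```text
(array([ 0.15308094, -0.12014255,  0.00836457]), array([ 7.85837000e-01,  2.82606330e-03, -3.25172327e-04]))
```

Call:
step_arm(motion=[[[0, -0.015, 0.001, 0, 0, 0], [0, -0.025, 0.0015, 0, 0, 0], [0, -0.025, 0.002, 0, 0, 0], [0, -0.025, 0.002, 0, 0, 0], [0, -0.02, 0.0019, 0, 0, 0], [0, -0.0101, 0, 0.8, 0, 0], [0.02, 0, 0, 0, 0, 0], [0.03, 0, 0, 0, 0, 0], [0.03, 0, 0, 0, 0, 0], [0.03, 0, 0, 0, 0, 0], [0.02, 0, 0, 0, 0, 0], [0.008, 0, 0, 0, 0, 0]]])

```text
time_s: 8.5
ee_pos: [0.5776, -0.1161, 0.059]
eef_rot: [2.77, 1.569, 2.83]
force: [-0.2, -0.1, -5.8]
grip_width: 0.0597
```

Run:
```python
from h import *
from station import camera,get_obs
o=get_obs();c=camera("wrist")
print(o["ee_pos"],rel(o,[.578,-.1162,.03],93.5))
cv2.imwrite("pics/w3.png",c["pixels"][:,:,::-1])
s=camera("scene");crop(s["pixels"],290,190,430,320,5,"pics/s3.png")
t=camera("top");crop(t["pixels"],330,140,410,230,6,"pics/t3.png")
```

```text
[ 0.57761605 -0.1160987   0.05898917] (array([ 0.02898849, -0.00014145,  0.00042109]), array([-0.03777282, -0.08687463, -0.0339205 ]))
```

View pics/w3.png

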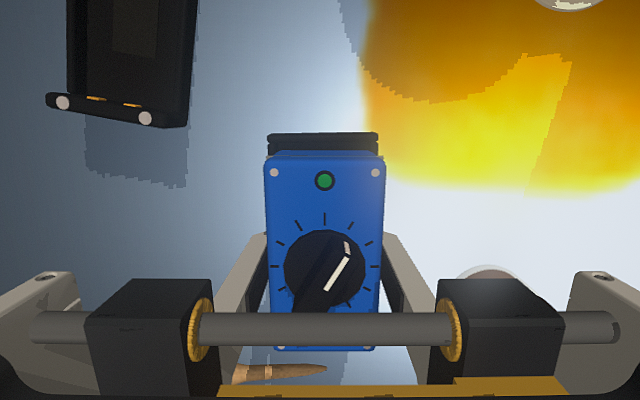

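View pics/s3.png

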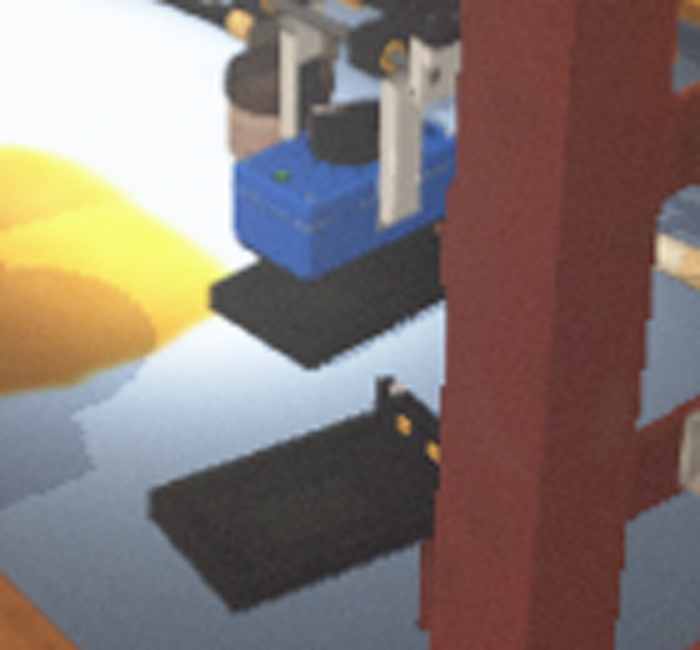

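Run:
```python
from ov import *
from station import camera,get_obs
o=get_obs();c=camera("wrist");E=wristE(o,c)
p=c["pixels"]
draw(c,p,E,(.578,-.1162,3.5),(250,115,400,205),5,"pics/w3c.png",2.5)
```

```text
(no output)
```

View pics/w3c.png

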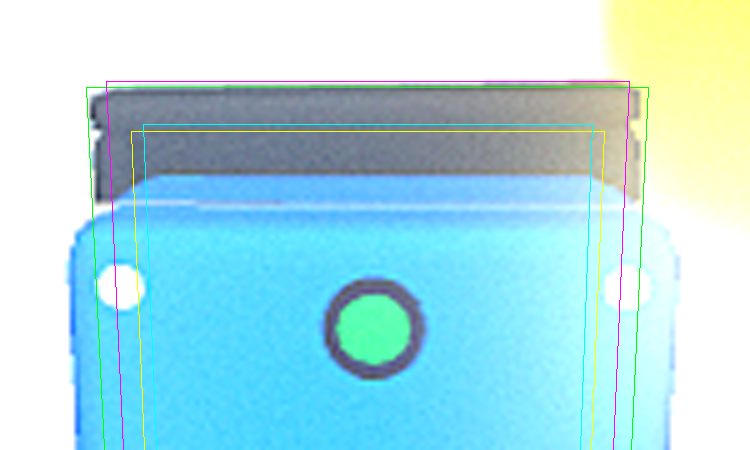

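Call:
step_arm(motion=[[[0, -0.0007, 0.0004, -0.6, 0, 0], [0.008, 0, 0, 0, 0, 0], [0.008, 0, 0, 0, 0, 0], [0.008, 0, 0, 0, 0, 0], [0.004, 0, 0, 0, 0, 0], [0, 0, 0, 0, 0, 0]]])

```text
time_s: 9.45
ee_pos: [0.5783, -0.117, 0.0317]
eef_rot: [2.765, 1.57, 2.836]
force: [0.8, 0.9, -4.9]
grip_width: 0.06
```

Run:
```python
from ov import *
from station import camera,get_obs
o=get_obs();c=camera("wrist");E=wristE(o,c);print(o["ee_pos"],o["force"],o["moment"],rel(o,[.578,-.1168,.023],94.1))
draw(c,c["pixels"],E,(.578,-.1168,4.1),(250,115,400,205),5,"pics/w4c.png",2.5)
```

```text
[ 0.57831138 -0.11699038  0.03167701] [ 0.81915987  0.90604665 -4.94698563] [ 0.08028428 -0.00551637  0.03538855] (array([ 0.00867722,  0.00021006, -0.00029225]), array([-0.03565234, -0.03201281, -0.01268041]))
```

View pics/w4c.png

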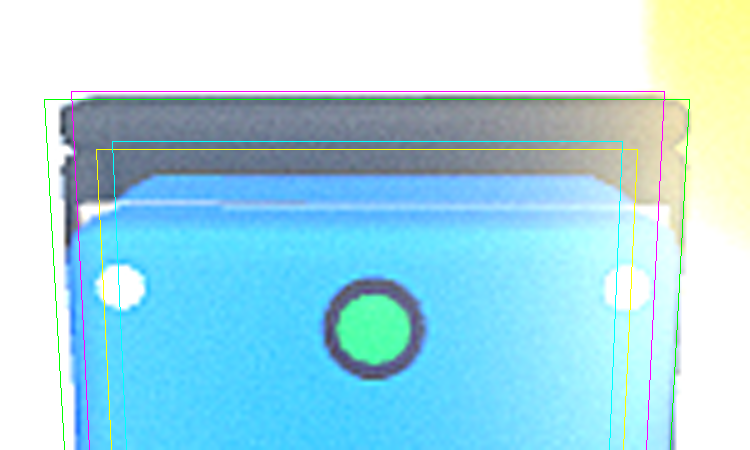

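Call:
step_arm(motion=[[[0.003, 0, 0, 0, 0, 0], [0.003, 0, 0, 0, 0, 0], [0.001, 0, 0, 0, 0, 0], [0.001, 0, 0, 0, 0, 0], [0, 0, 0, 0, 0, 0]]])

```text
time_s: 10.12
ee_pos: [0.5785, -0.117, 0.024]
eef_rot: [-2.64, 1.571, -2.569]
force: [1.3, 0.5, -6.1]
grip_width: 0.0597
```

Call:
step_arm(motion=[[[0.0008, 0, 0, 0, 0, 0], [0.0007, 0, 0, 0, 0, 0], [0, 0, 0, 0, 0, 0]]])

```text
time_s: 10.5
ee_pos: [0.5786, -0.1171, 0.0234]
eef_rot: [-0.431, 1.57, -0.36]
force: [-4.1, 1.1, 5.4]
grip_width: 0.0597
```

Call:
step_arm(motion=[[[0, 0, 0, 0, 0, 0], [0, 0, 0, 0, 0, 0], [0, 0, 0, 0, 0, 0], [0, 0, 0, 0, 0, 0]]], fingers=0.094)

```text
time_s: 11.0
ee_pos: [0.5785, -0.117, 0.0225]
eef_rot: [-0.207, 1.571, -0.136]
force: [-0.1, -0.1, 0.3]
grip_width: 0.0936
```

Call:
step_arm(motion=[[[-0.02, 0, 0, 0, 0, 0], [-0.03, 0, 0, 0, 0, 0], [-0.03, 0, 0, 0, 0, 0], [-0.03, 0, 0, 0, 0, 0], [0, 0, 0, 0, 0, 0], [0, 0, 0, 0, 0, 0]]])

```text
time_s: 11.75
ee_pos: [0.5782, -0.117, 0.1325]
eef_rot: [2.928, 1.571, 2.999]
force: [-0.7, 0.6, 0.2]
grip_width: 0.0939
```

Run:
```python
from ov import *
from station import camera,get_obs
o=get_obs();c=camera("wrist");E=wristE(o,c);print(o["ee_pos"],o["force"])
np.savez("w5.npz",E=E,p=c["pixels"])
cv2.imwrite("pics/w5.png",c["pixels"][:,:,::-1])
crop(c["pixels"],260,120,390,270,4,"pics/w5c.png")
s=camera("scene");crop(s["pixels"],310,200,400,290,6,"pics/s5.png")
```

```text
[ 0.57820355 -0.11697391  0.1324863 ] [-0.68915122  0.62155071  0.16685223]
```

View pics/w5c.png

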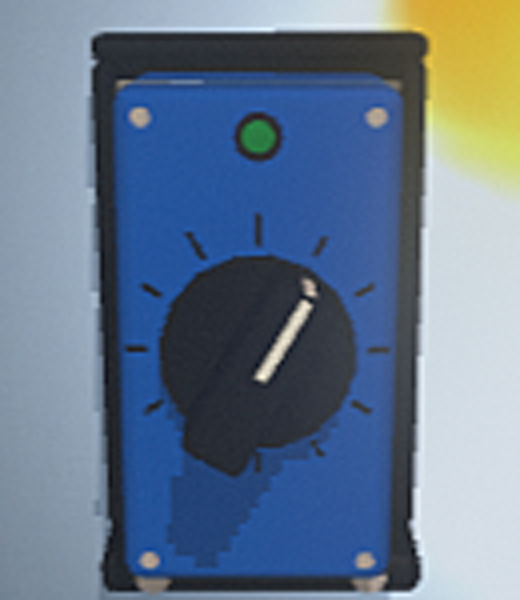

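View pics/s5.png

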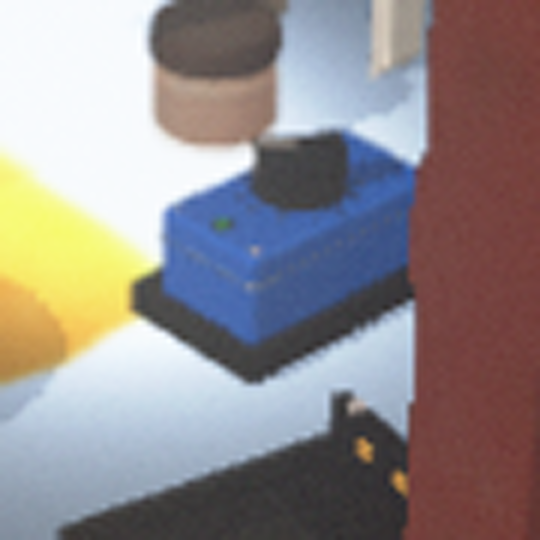

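Run:
```python
from ov import *
from station import camera,get_obs
o=get_obs();c=camera("wrist");E=wristE(o,c)
f=lambda pts,k,x0,y0:(np.array(pts)+.5)/k-.5+[x0,y0]
s=onz(c,f([(149,560),(365,560),(139,117),(376,117)],4,260,120),.055,E)
ctr=s.mean(0);d=s[:2].mean(0)-s[2:].mean(0);yaw=np.degrees(np.arctan2(d[1],d[0]));print(ctr,yaw,np.linalg.norm(d),np.linalg.norm(s[1]-s[0]))
b=onz(c,f([(310,280)],4,260,120),.079,E); v=b[0]-ctr;print(b,np.degrees(np.arctan2(v[1],v[0])))
print(rel(o,[*ctr[:2],.1],yaw+90),o["qpos"])
```

```text
[ 0.57753858 -0.11622239  0.055     ] 4.016492108362893 0.09765539767822738 0.04800816382117766
[[ 0.55622724 -0.10769615  0.079     ]] 158.19462010008388
(array([ 0.03174716,  0.00070551, -0.00038496]), array([ 0.05085216, -0.07941634, -0.02843096])) [-2.61681161e-01  4.55191945e-01  1.48528259e+00  1.82364092e-05
  1.20259024e+00 -1.90347261e+00]
```

Call:
step_arm(motion=[[[0, 0, 0, 10, 0, 0], [0, 0, 0, 10, 0, 0], [0, 0, 0, 10, 0, 0], [0, 0, 0, 0, 0, 0], [0.02, 0, 0, 0, 0, 0], [0.01, 0, 0, 0, 0, 0], [0, 0, 0, 0, 0, 0]]], fingers=0.05)

```text
time_s: 12.78
ee_pos: [0.5781, -0.117, 0.1018]
eef_rot: [-2.926, 1.569, 2.907]
force: [0.4, 0.3, -0.1]
grip_width: 0.0499
```

Run:
```python
from ov import *
from station import camera,get_obs
o=get_obs();c=camera("wrist");print(o["ee_pos"],o["force"])
cv2.imwrite("pics/w6.png",c["pixels"][:,:,::-1])
```

```text
[ 0.57808568 -0.11695641  0.10180819] [ 0.38348382  0.31659076 -0.1088755 ]
```

View pics/w6.png

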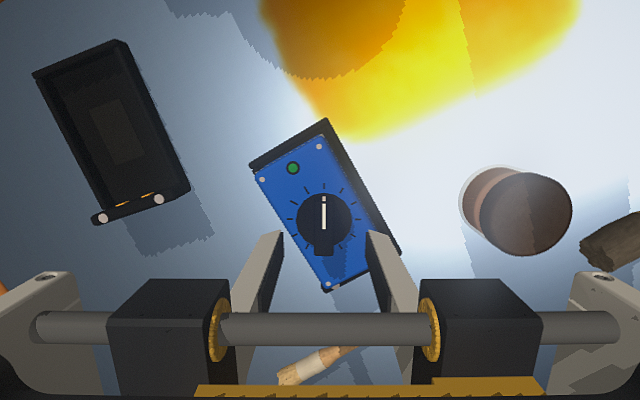

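Call:
step_arm(motion=[[[0.015, 0, 0, 0, 0, 0], [0.012, 0, 0, 0, 0, 0], [0.008, 0, 0, 0, 0, 0], [0.003, 0, 0, 0, 0, 0], [0, 0, 0, 0, 0, 0]]])

```text
time_s: 13.45
ee_pos: [0.5785, -0.117, 0.0645]
eef_rot: [2.989, 1.571, 2.537]
force: [-0.1, -0.2, -0.1]
grip_width: 0.0495
```

Call:
step_arm(motion=[[[0.0008, 0, 0, 0, 0, 0], [0, 0, 0, 0, 0, 0]]])

```text
time_s: 13.7
ee_pos: [0.5785, -0.1171, 0.064]
eef_rot: [0.225, 1.57, -0.228]
force: [-0.6, 0.1, -0.4]
grip_width: 0.0503
```

Call:
step_arm(motion=[[[0, 0, 0, 0, 0, 0], [0, 0, 0, 0, 0, 0], [0, 0, 0, 0, 0, 0], [0, 0, 0, 0, 0, 0], [0, 0, 0, 0, 0, 0]]], fingers=0.005, squeeze=40)

```text
time_s: 14.32
ee_pos: [0.5784, -0.1172, 0.0637]
eef_rot: [-1.272, 1.571, -1.725]
force: [-0.3, -1.2, 0.6]
grip_width: 0.0137
```

Run:
```python
from ov import *
from station import camera,get_obs
o=get_obs();c=camera("wrist");print(o)
cv2.imwrite("pics/w7.png",c["pixels"][:,:,::-1])
```

```text
{'time_s': 14.325, 'qpos': array([-2.61819555e-01,  5.36101024e-01,  1.53764166e+00, -2.27491504e-04,
        1.06782843e+00, -1.37984104e+00]), 'joint_vel': array([-0.00186302, -0.00090558, -0.00060202,  0.00047274,  0.00130027,
        0.00039116]), 'tau': array([ 8.60801395e-01, -6.19344878e+01, -3.09501922e+01,  2.77975369e-01,
        1.12109764e-01,  2.94973011e-03]), 'ee_pos': array([ 0.57843724, -0.11716883,  0.06371833]), 'eef_rot': array([-1.27228295,  1.57059585, -1.72494813]), 'force': array([-0.31588736, -1.20307753,  0.55600474]), 'moment': array([-0.25918234,  0.01994155, -0.0085669 ]), 'grip_width': 0.013732863126853878}
```

View pics/w7.png

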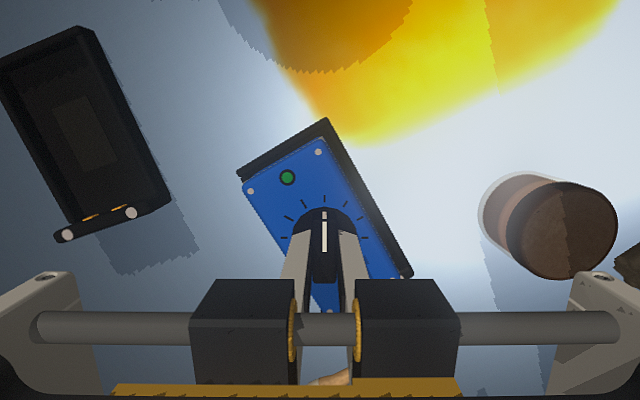

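Call:
step_arm(motion=[[[0, 0, 0, -5, 0, 0], [0, 0, 0, -5, 0, 0], [0, 0, 0, -5, 0, 0], [0, 0, 0, -5, 0, 0], [0, 0, 0, -5, 0, 0], [0, 0, 0, 0, 0, 0]]])

```text
time_s: 15.12
ee_pos: [0.5784, -0.1169, 0.0637]
eef_rot: [2.323, 1.571, 2.307]
force: [-0.2, -0.2, -0.2]
grip_width: 0.014
```

```bash
cat > st.py <<'E'
from ov import *
from station import camera,get_obs
import sys
from scipy.spatial.transform import Rotation as R
o=get_obs();Rm=R.from_euler('xyz',o["eef_rot"]).as_matrix()
print("t",o["time_s"],"pos",o["ee_pos"].round(4),"F",o["force"].round(1),"M",o["moment"].round(3),"w",o["grip_width"].round(4),"yaw_y",np.degrees(np.arctan2(Rm[1,1],Rm[0,1])).round(2),"tau6",o["tau"][5].round(3))
if len(sys.argv)>1:
    c=camera("wrist"); crop(c["pixels"],220,100,430,280,3,f"pics/{sys.argv[1]}.png")
E
python3 st.py g1
```

```text
Traceback (most recent call last):
  File "st.py", line 6, in <module>
    print("t",o["time_s"],"pos",o["ee_pos"].round(4),"F",o["force"].round(1),"M",o["moment"].round(3),"w",o["grip_width"].round(4),"yaw_y",np.degrees(np.arctan2(Rm[1,1],Rm[0,1])).round(2),"tau6",o["tau"][5].round(3))
                                                                                                          ^^^^^^^^^^^^^^^^^^^^^
AttributeError: 'float' object has no attribute 'round'
```

```bash
sed -i 's/o\["grip_width"\].round(4)/round(o["grip_width"],4)/' st.py; python3 st.py g1
```

```text
t 15.125 pos [ 0.5784 -0.1169  0.0637] F [-0.2 -0.2 -0.2] M [0.147 0.033 0.089] w 0.014 yaw_y 89.05 tau6 -0.897
```

View pics/g1.png

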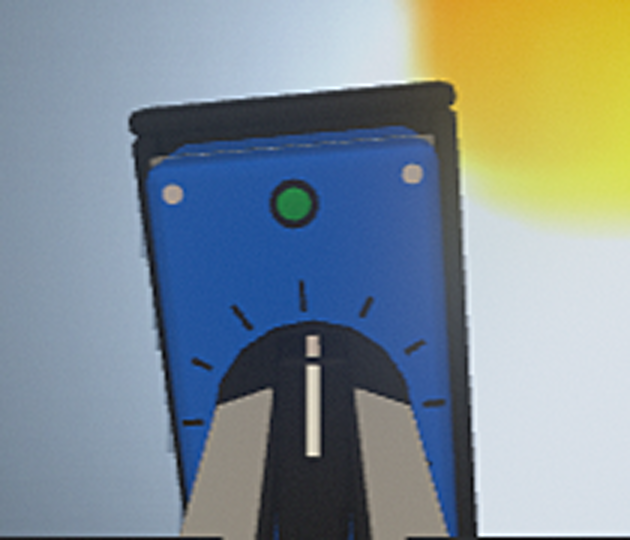

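Call:
step_arm(motion=[[[0, 0, 0, -3, 0, 0], [0, 0, 0, -2, 0, 0], [0, 0, 0, -1.5, 0, 0], [0, 0, 0, 0, 0, 0], [0, 0, 0, 0, 0, 0]]])

```text
time_s: 15.8
ee_pos: [0.5785, -0.117, 0.0637]
eef_rot: [0.587, 1.571, 0.683]
force: [0.9, 1.0, -2.3]
grip_width: 0.0135
```

```bash
python3 st.py
```

```text
t 15.8 pos [ 0.5785 -0.117   0.0637] F [ 0.9  1.  -2.3] M [ 0.291 -0.137 -0.028] w 0.0135 yaw_y 95.53 tau6 -0.043
```

Call:
step_arm(motion=[[[0, 0, 0, -1.5, 0, 0], [0, 0, 0, 0, 0, 0], [0, 0, 0, 0, 0, 0]]])

```text
time_s: 16.18
ee_pos: [0.5784, -0.117, 0.0637]
eef_rot: [2.611, 1.571, 2.734]
force: [2.0, 0.3, -2.0]
grip_width: 0.0135
```

```bash
python3 st.py g2
```

```text
t 16.175 pos [ 0.5784 -0.117   0.0637] F [ 2.   0.3 -2. ] M [ 0.359 -0.122 -0.076] w 0.0135 yaw_y 97.06 tau6 -0.051
```

View pics/g2.png

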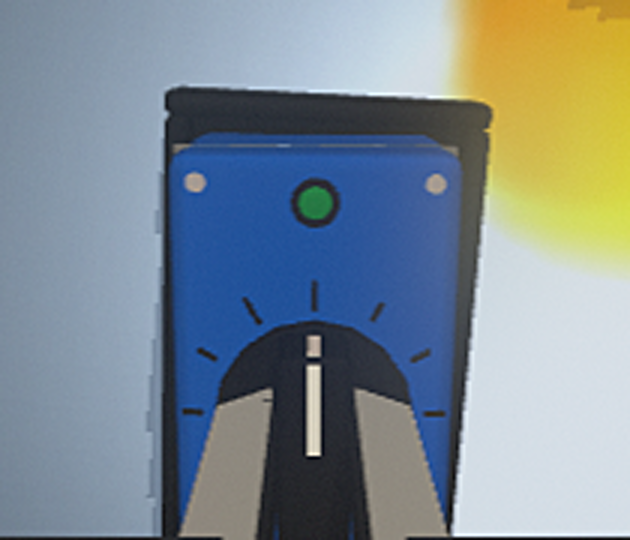

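Call:
step_arm(motion=[[[0, 0, 0, -1.0, 0, 0], [0, 0, 0, -0.5, 0, 0], [0, 0, 0, 0, 0, 0]]])

```text
time_s: 16.6
ee_pos: [0.5784, -0.117, 0.0637]
eef_rot: [2.622, 1.571, 2.771]
force: [0.8, 1.3, -1.4]
grip_width: 0.0134
```

```bash
python3 st.py g3
```

```text
t 16.6 pos [ 0.5784 -0.117   0.0637] F [ 0.8  1.3 -1.4] M [ 0.48   0.017 -0.142] w 0.0134 yaw_y 98.57 tau6 -0.261
```

View pics/g3.png

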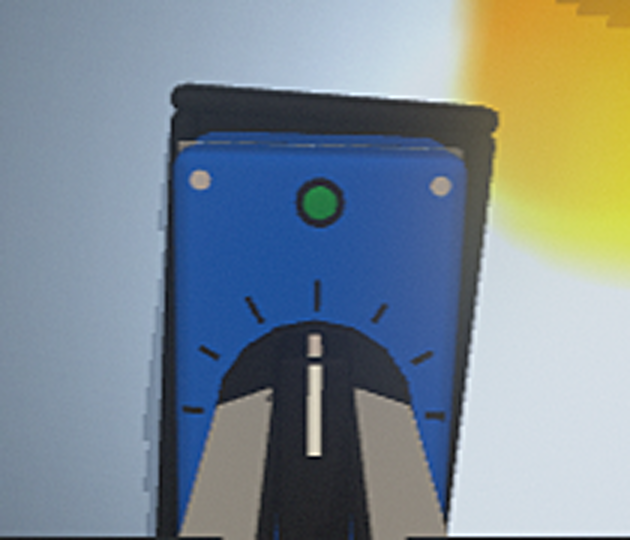

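Call:
step_arm(motion=[[[0, 0, 0, -0.8, 0, 0], [0, 0, 0, 0, 0, 0]]])

```text
time_s: 16.9
ee_pos: [0.5783, -0.117, 0.0637]
eef_rot: [2.407, 1.57, 2.57]
force: [-0.1, 2.2, -2.4]
grip_width: 0.0136
```

```bash
python3 st.py
```

```text
t 16.9 pos [ 0.5783 -0.117   0.0637] F [-0.1  2.2 -2.4] M [ 0.577  0.206 -0.186] w 0.0136 yaw_y 99.38 tau6 -0.373
```

Call:
step_arm(motion=[[[0, 0, 0, 5, 0, 0], [0, 0, 0, 8, 0, 0], [0, 0, 0, 8, 0, 0], [0, 0, 0, 8, 0, 0], [0, 0, 0, 8, 0, 0], [0, 0, 0, 8, 0, 0], [0, 0, 0, 8, 0, 0], [0, 0, 0, 0, 0, 0]]])

```text
time_s: 17.9
ee_pos: [0.5785, -0.1172, 0.0638]
eef_rot: [-0.377, 1.57, -1.138]
force: [-0.2, -1.1, -1.5]
grip_width: 0.0136
```

```bash
python3 st.py g4
```

```text
t 17.9 pos [ 0.5785 -0.1172  0.0638] F [-0.2 -1.1 -1.5] M [-0.18  -0.019  0.021] w 0.0136 yaw_y 46.42 tau6 1.551
```

View pics/g4.png

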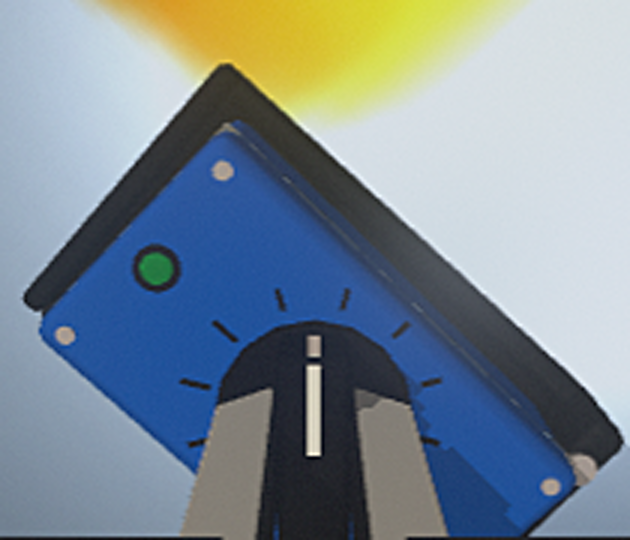

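Call:
step_arm(motion=[[[0, 0, 0, 8, 0, 0], [0, 0, 0, 8, 0, 0], [0, 0, 0, 8, 0, 0], [0, 0, 0, 8, 0, 0], [0, 0, 0, 8, 0, 0], [0, 0, 0, 8, 0, 0], [0, 0, 0, 8, 0, 0], [0, 0, 0, 8, 0, 0], [0, 0, 0, 3, 0, 0], [0, 0, 0, 0, 0, 0]]])

```text
time_s: 19.2
ee_pos: [0.5785, -0.1173, 0.0638]
eef_rot: [1.004, 1.57, -0.924]
force: [0.7, -1.8, -2.4]
grip_width: 0.0138
```

```bash
python3 st.py
python3 - <<'E'
from ov import *
from station import camera
c=camera("wrist");crop(c["pixels"],160,100,430,300,2.9,"pics/g5.png")
E
```

```text
t 19.2 pos [ 0.5785 -0.1173  0.0638] F [ 0.7 -1.8 -2.4] M [-0.492 -0.146 -0.084] w 0.0138 yaw_y -20.47 tau6 0.54
```

View pics/g5.png

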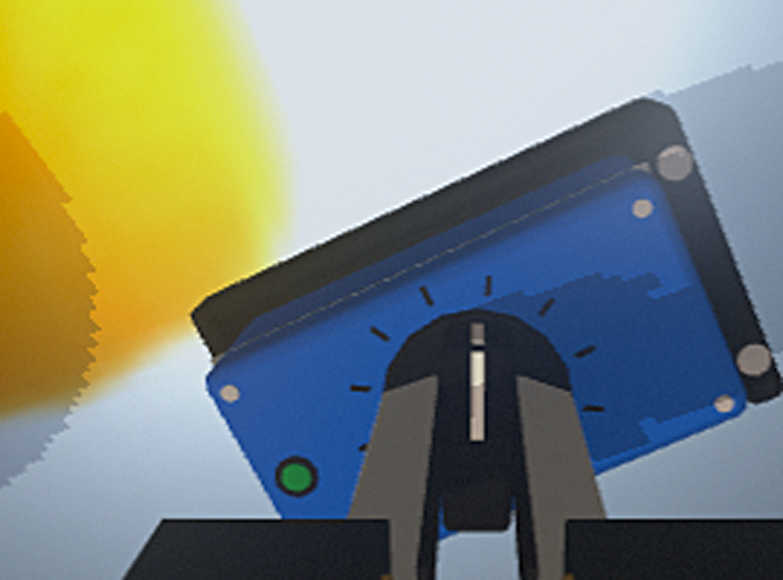

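Call:
step_arm(motion=[[[0, 0, 0, 3, 0, 0], [0, 0, 0, 2.5, 0, 0], [0, 0, 0, 0, 0, 0], [0, 0, 0, 0, 0, 0]]])

```text
time_s: 19.75
ee_pos: [0.5785, -0.1169, 0.0637]
eef_rot: [2.68, 1.571, 0.655]
force: [1.4, 0.9, -3.5]
grip_width: 0.0134
```

```bash
python3 st.py
python3 - <<'E'
from ov import *
from station import camera
c=camera("wrist");crop(c["pixels"],160,100,430,300,2.9,"pics/g6.png")
E
```

```text
t 19.75 pos [ 0.5785 -0.1169  0.0637] F [ 1.4  0.9 -3.5] M [ 0.122 -0.161  0.031] w 0.0134 yaw_y -26.01 tau6 0.033
```

View pics/g6.png

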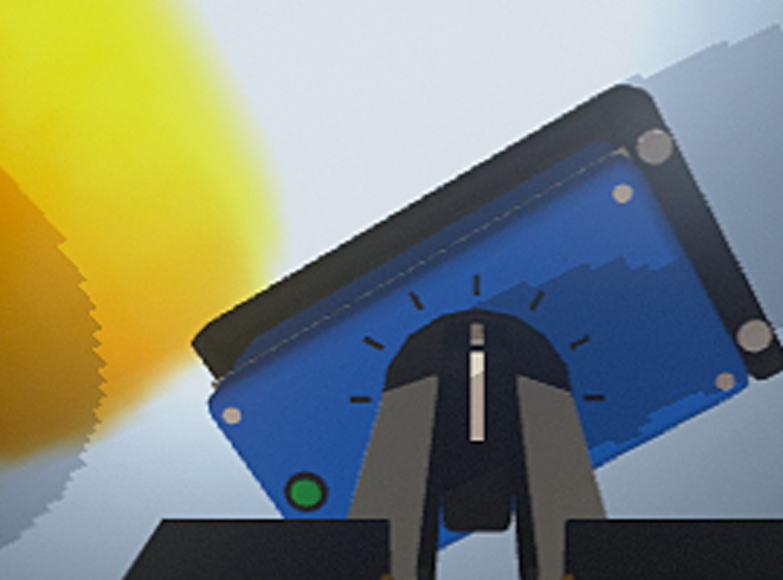

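Call:
step_arm(motion=[[[0, 0, 0, 0, 0, 0], [0, 0, 0, 0, 0, 0], [0, 0, 0, 0, 0, 0], [0, 0, 0, 0, 0, 0]]], fingers=0.05)

```text
time_s: 20.3
ee_pos: [0.5785, -0.1171, 0.0638]
eef_rot: [1.26, 1.571, -0.767]
force: [0.3, 0.5, -0.1]
grip_width: 0.0485
```

Call:
step_arm(motion=[[[-0.01, 0, 0, 0, 0, 0], [-0.03, 0, 0, 0, 0, 0], [-0.04, 0, 0, 0, 0, 0], [-0.03, 0, 0, 0, 0, 0], [0, 0, 0, 0, 0, 0], [0, 0, 0, 0, 0, 0]]])

```text
time_s: 21.05
ee_pos: [0.5781, -0.117, 0.1732]
eef_rot: [-1.357, 1.57, 2.899]
force: [0.0, -1.0, -1.0]
grip_width: 0.0499
```

```bash
python3 st.py
python3 - <<'E'
from ov import *
from station import camera
c=camera("wrist");crop(c["pixels"],220,100,420,290,3,"pics/f1.png")
s=camera("scene");crop(s["pixels"],200,150,420,320,3.5,"pics/f2.png")
E
```

```text
t 21.05 pos [ 0.5781 -0.117   0.1732] F [ 0. -1. -1.] M [-0.06   0.086 -0.021] w 0.0499 yaw_y -26.13 tau6 0.0
```

View pics/f1.png

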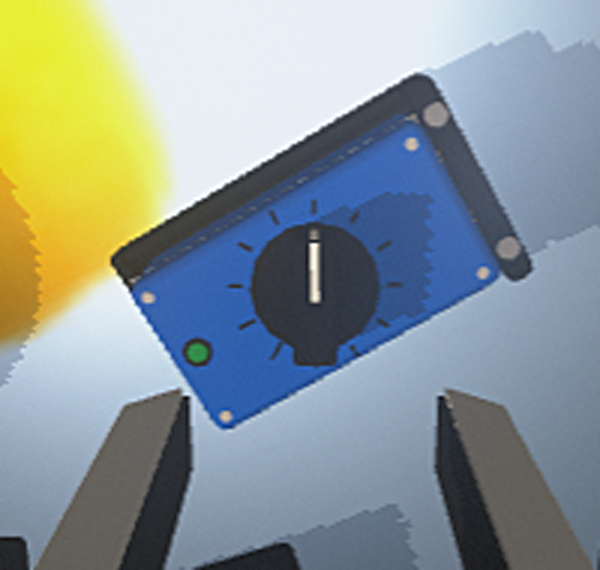

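View pics/f2.png

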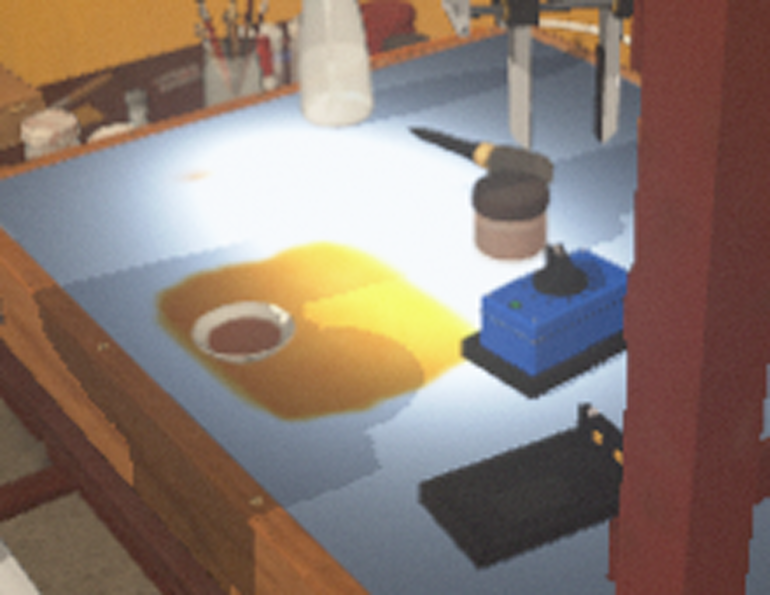

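```bash
python3 -c "
from station import ticket
print(ticket.hand_in())"
```

```text
the job is handed in; nothing more can be done
None
```

The dimmer is seated in the farther of the two docks, with its lamp end away from the tall wall, and the knob is set four clicks clockwise from its stop. I handed the job in at about 21 s.

- **Dock choice:** the two candidates in the top view were at pixels (370,190), 0.59 m from the base, and (428,246), 0.51 m. I took the first.
- **Placing:** I gripped the case by its long sides, centred it over the dock with the wrist camera, set it down on light contact and let go.
- **Knob:** I took it by its bar and turned it anticlockwise onto the stop. The camera then showed it about 1.4° past zero, and the moment climbed to about 0.19 N m. From there I turned it clockwise to about 119.6° relative to the case and let go.

**Last checks:** the pointer sits on the fourth tick from the lamp (0, 30, 60, 90, 120°). The dimmer lies flat inside the lips, and the gripper is open and about 11 cm above where it held the knob. The jar, dish and dark brush look undisturbed in the last scene view. I never saw contact with the pale brush, but it wasn't in the final pictures.

**Disagreements:**
- The wrist camera read about 1.5 mm sideways of where the gripper held the dimmer. I corrected for that before lowering.
- The case twisted about 3° in the dock's play while the knob was against its stop. It swung back when I turned the knob clockwise.

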